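# Shut and latch the filter hatch of a bench-top dust unit

### The job

The filter hatch of the dust unit on the workbench has been left open: push it down onto its seal, then turn its red wing knob clockwise until the cam tongue has swung behind the frame edge and draws the hatch snug against the seal. Stop as soon as it is snug: do not force the knob hard over or crush the seal. Let go of it and leave the tools and other things on the bench where they are.

Things in the scene. Friction and masses are not known exactly. Their poses are not given: they have to be found in the camera images.
- filter_unit: dust filter unit, green sheet-steel case fixed on the bench, 300 (x) by 420 (y) by 150 mm high; origin at the centre of its underside, x to its hinge side, y to its fan side, z up. Hatch opening in its top: x -105 to 75, y -165 to 45 mm. A black fan cowl 36 mm high, 124 mm across, stands on the top at x 70, y 132 mm
- hatch (a joint): opening angle of the cream hatch (rad), growing as its free edge rises; 0 is level, its top then at z 166 mm in the unit's frame. Its friction hinge stays where it is left; about 1 to 3 N at the free edge closes it. It meets the springy rubber seal at about 0.015 and presses into it with about 10 N per mm (0.005 rad) at the edge; beyond -0.007 the seal is crushed
- hatch_hinge (a point): middle of the hatch's hinge line, which runs along the unit's y, at x 90, y -60, z 154 mm in the unit's frame; axes as the unit's. The hatch plate lies on the line's -x side when shut: 12 mm thick, underside in the plane of the hinge line, free edge 215 mm from the line, 240 mm wide (120 mm either side of this point)
- hatch_edge (a point): middle of the hatch's free edge, on its outer (upper) face; axes as the unit's when the hatch is shut, z out of the outer face
- wing_knob (a joint): turn of the red wing knob (rad), growing clockwise seen from outside. About 0 the tongue points to the unit's -y side and is free, at 1.57 to the -x side; stops at -0.5 and 2.4. From 0.65 on it is under the frame edge; then it bites on a ramp at an angle that differs from unit to unit (about 0.8 to 1.8) and has to be felt. Turning free takes 0.04 Nm
- knob_grip (a point): point on the knob's axis at the height to grip: 25 mm above the hatch's outer face, 10 mm below the wing's top, 170 mm from the hinge line. Wing 12 mm thick, 46 mm long, 28 mm high, over a round boss 34 mm across and 8 mm high. The point's z is the knob's axis out of the hatch, its y runs along the wing; tongue and the white mark on top are on the -y side
- cam_tongue: steel cam tongue on the knob's shaft, under the hatch: 43 mm long from the axis, 16 wide, 8 thick, upper side 34 mm below the outer face; origin on the axis at the outer face, tongue along -y. From the bite on, turning draws the hatch down about 7 mm per rad. It is snug at 12 to 16 N on the tongue, 0.3 to 0.4 Nm at the knob; loose below 8 N, strained above 28 N. It holds itself
- frame_edge (a point): middle of the frame edge of the opening, on the side of the hatch's free edge, on the top of the case, 25 mm from the knob's axis; axes as the unit's. The tongue has to end behind (under) it. As the tongue bites, the knob goes down 1 to 3 mm with the hatch: a hand that holds it up loads the tongue as well, so give way downwards
- tape_measure: tape measure 66 by 40 by 62 mm standing on the top of the unit, on its fan side; origin under its centre; leave alone
- chisel: chisel with a blue handle, 260 mm long, 28 mm high; origin underneath; leave alone
- mallet: wooden mallet, 315 mm long, head 75 by 125 by 70 mm; origin underneath; leave alone
- block_plane: small steel plane, 160 by 50 by 45 mm; origin under its centre; leave alone
- try_square: try square, stock 110 mm, blade 150 mm, 22 mm high; origin under the stock; leave alone
- marking_gauge: wooden marking gauge, 200 mm long, 60 mm high; origin underneath; leave alone
- water_bottle: blue water bottle, 72 mm across and 220 mm high; origin under its centre; leave alone

How it is judged:
On the way, in this order (a step that is already met when the one before it is completed fails the run):
1. the hatch is down on its seal (value of joint hatch below 0.022 rad), for 0.2 s.
2. the cam tongue is behind the frame edge (value of joint wing_knob above 0.75 rad and value of joint hatch below 0.022 rad), for 0.2 s.
At the end, for the whole second after the job is handed in: the hatch lies on its seal (below 0.018 rad), the knob is turned past 0.8 rad so that the tongue is behind the frame edge, and the tongue bears on the frame with more than 8 N, drawing the hatch against the seal (value of joint hatch below 0.018 rad and value of joint wing_knob above 0.8 rad and contact force between cam_tongue and anything else above 8 N); the robot touches nothing.
It fails at once if the knob was forced: the tongue strained with more than 28 N (contact force between cam_tongue and anything else above 28 N).
It fails at once if the seal was crushed: hatch pressed beyond -0.007 rad (value of joint hatch below -0.007 rad).
It fails at once if a bystander was moved by more than 15 mm (distance of any of tape_measure, chisel, mallet, block_plane, try_square, marking_gauge, water_bottle from where it was at the start of the episode above 0.015 m).
It also fails if it takes over 72 s, if anything falls off the work surface, if the arm or the gripper's body presses on something with over 40 N, if the wrist force passes 120 N, or if a joint passes its speed limit or range.

### The arm

A 6-joint arm with a two-finger parallel gripper is mounted at the origin on the work surface. World frame = base frame: x ahead of the robot, y to its left, z up, the work surface at z = 0. Lengths are in m, angles in rad, forces in N, time in s.
With the tool pointing down it reaches from about 0.375 to 0.9 m from the base axis. Payload 3.1 kg.
Tool frame: the origin (TCP) lies at the very end of the fingers, on their centre line; the grasp point (between the pads) lies 19 mm behind it; x points along the fingers, y is the direction in which the jaws open and shut, and the axes are right-handed (so a half turn about x gives the same grasp; the last joint's range is limited). The gripper opens to 87 mm and grips with 3 to 60 N. Pads are 19 mm wide; open, the fingers measure 117 mm over their backs; the gripper's body (75 mm by 190 mm) begins 51 mm behind the grasp point.
Start: joints at [1.099, 0.527, 1.433, -0, 1.181, -0.178], TCP at [0.18, 0.598, 0.223] pointing down, gripper open.
Joint ranges: [-3.08, 3.08], [-0.75, 2.2], [0.22, 2.44], [-1.43, 4.57], [0, 2.65], [-2.85, 2.85]. Speed limits (rad/s): [2.79, 2.79, 3.14, 3.14, 3.14, 3.14].

### API

Orientations are given as a unit quaternion [x, y, z, w].
In Python, from rig import robot gives the robot as it stands.
- The arm moves only by the tool carry_out, never from a script. Its argument "commands" is a list that holds one entry, the list of rows, each a list of 5 numbers: the opening, from 0 (shut) to 1 (fully open), then the shift along the tool's x, y, z in mm, then the turn about the tool's x in degrees. In form: [[[hand, x, y, z, twist], ...]]. A call has 1 to 8 rows; each row shifts and turns the pose as measured when the row begins, along the tool's axes as they then stand; what a row does not reach is not made up. A row lasts 1/12 s, in which the tool goes at most 41.7 mm and 7.16 degrees, less where a joint would pass 70% of its speed; a pose out of reach is approached as far as the arm can. A call with a gripper value outside its range is refused whole. The fingers move at their own pace and stop on an object; "force" is the grip in N (left out, the last holds). Time passes only in rows, so rows that do not move let the fingers close. It gives the time, the measured TCP pose, the force and the opening at its end, in the units of the state.
- robot.get_obs(): the state, without advancing time (a new reading comes with each control period).
- robot.camera(name): name is "scene" or "side" or "wrist"; returns the picture (384x512x3 uint8, red, green, blue); there is no depth.
- robot.camera_model(name): a dict with "fx", "fy", "cx", "cy" (pixels), "k1" (the pictures are not rectified: a ray, as slopes to the right and down, at radius r is drawn at 1 + k1 r^2 times it, then the intrinsics apply), "R" (3x3) and "t" (3): a world point X has camera coordinates R X + t. Camera axes: x right, y down, z forward; pixel columns grow to the right and rows downward; lengths in m; the calibration is good to about 2 mm. A picture is of the moment at which its call begins: read the wrist's pose just before it. camera_model takes no time and is no camera call; for the wrist camera it gives the pose at the moment of the call.
- robot.hand_in(): hands the job in, once; it reports no verdict.
The state is a dict: "time": time; "q": joint angles; "joint_velocities": joint speeds; "joint_torque": joint torques, N m; "position": TCP position; "tool_rot": TCP orientation; "ft_force": force on the tool from outside, world axes, zero at the start; "moment": the same for the moment, N m; "grip_width": finger opening in m.
Only numpy, scipy, OpenCV 4.12 (cv2) and the standard library are available. Lean on these libraries where they do the work, as an engineer would, in place of code of your own. Each camera call takes 0.05 s, during which the arm holds its last target. There are 200 camera calls.

## Working session

There is one attempt and no reset: what is moved stays moved. The work goes in short steps, Python scripts to look and compute and a tool call to move; the robot and the scene stay as the last step left them, time stands still between calls to the robot, and variables do not carry over. Pictures are saved under pics/ and viewed, on a budget of 10 in all, crops included, one or two more only if the job needs it, and the job is handed in when it is done.

Besides the shell and the picture viewer there is one more tool, called after "Call:" as name(argument=value, ...), one argument or row to a line, values as JSON. carry_out: Moves the arm, as the interface text tells. Its arguments: {"type":"object","properties":{"commands":{"type":"array"},"force":{"type":"number"}},"required":["commands"]}

```bash
ls; mkdir -p pics; python3 - <<'E'
from rig import robot
import cv2,numpy as np
o=robot.get_obs(); print({k:np.round(v,3) for k,v in o.items()})
for n in("scene","side"):
    im=robot.camera(n); m=robot.camera_model(n); print(n,{k:np.round(v,4).tolist() for k,v in m.items()})
    cv2.imwrite(f"pics/{n}0.png",cv2.resize(im[:,:,::-1],(800,600),interpolation=cv2.INTER_CUBIC))
E
```

```text
pics
{'time': np.float64(0.0), 'q': array([ 1.1  ,  0.528,  1.434, -0.   ,  1.181, -0.178]), 'joint_velocities': array([-0.   ,  0.   ,  0.   ,  0.001,  0.   , -0.   ]), 'joint_torque': array([ -0.   , -44.004, -17.66 ,   0.063,   0.058,  -0.   ]), 'position': array([0.18 , 0.598, 0.222]), 'tool_rot': array([ 0.102,  0.7  , -0.104,  0.699]), 'ft_force': array([-0.179,  0.02 ,  0.803]), 'moment': array([ 0.026, -0.048, -0.021]), 'grip_width': np.float64(0.087)}
scene {'fx': 366.667, 'fy': 366.667, 'cx': 251.9742, 'cy': 188.1145, 'k1': -0.0637, 'R': [[0.648, 0.7615, 0.0175], [0.5605, -0.4611, -0.6879], [-0.5157, 0.4556, -0.7256]], 't': [-0.296, -0.1956, 1.6883]}
side {'fx': 414.9732, 'fy': 414.9732, 'cx': 249.2714, 'cy': 180.7842, 'k1': -0.1198, 'R': [[0.9787, -0.2052, -0.0044], [-0.1577, -0.7381, -0.656], [0.1314, 0.6427, -0.7547]], 't': [-0.4882, 0.1523, 1.3193]}
```

View pics/scene0.png

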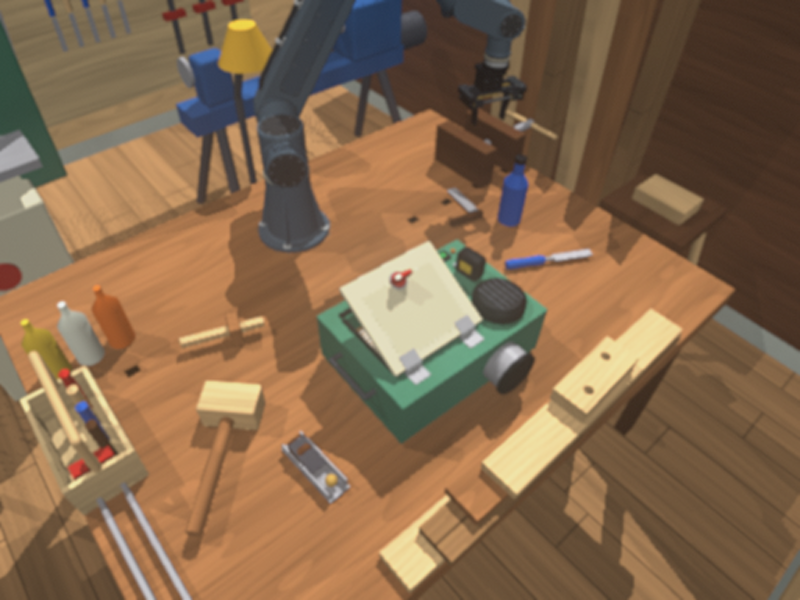

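View pics/side0.png

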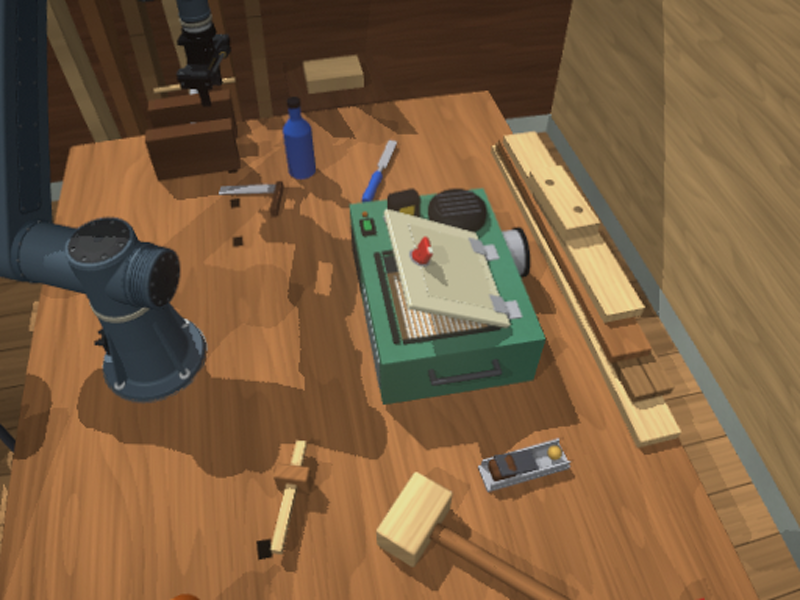

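Side view (800x600): case top corners are about (380,365), (541,347), (487,190) and (350,205). The hatch's free edge runs (385,210) to (410,305) and the knob is at (423,250). In the scene view the case top is about (318,320), (402,410), (545,312) and (460,240), with the hatch's free corners at (341,289) and (430,243). I'll fit the unit's pose and the hatch angle jointly.

```bash
cat > h.py <<'E'
import numpy as np, cv2
from rig import robot
from scipy.optimize import least_squares
from scipy.spatial.transform import Rotation as Ro
def proj(m,X):
    c=np.asarray(X)@np.array(m["R"]).T+np.array(m["t"]); s=c[:,:2]/c[:,2:]
    s=s*(1+m["k1"]*(s**2).sum(1,keepdims=True)); return s*[m["fx"],m["fy"]]+[m["cx"],m["cy"]]
def unit2w(P,p): # p: x,y,yaw
    c,s=np.cos(p[2]),np.sin(p[2]); P=np.asarray(P,float)
    return P@np.array([[c,s,0],[-s,c,0],[0,0,1]])+[p[0],p[1],0]
def hatch2u(H,a): # H: d from hinge line, y rel, height above underside
    H=np.asarray(H,float); d,y,h=H.T
    return np.c_[.09-d*np.cos(a)+h*np.sin(a), -.06+y, .154+d*np.sin(a)+h*np.cos(a)]
TOP=[[-.15,-.21,.15],[.15,-.21,.15],[.15,.21,.15],[-.15,.21,.15]]
HC=[[.215,-.12,.012],[.215,.12,.012],[.17,0,.047]]
E
python3 - <<'E'
from h import *
px={"side":[(380,365),(541,347),(487,190),(350,205),(410,305),(385,210),(424,238)],
"scene":[(318,320),(402,410),(546,312),(460,240),(341,289),(430,243),(402,275)]}
ms={n:robot.camera_model(n) for n in px}
def P(p): return np.r_[unit2w(TOP,p),unit2w(hatch2u(HC,p[3]),p)]
def f(p): return np.concatenate([(proj(ms[n],P(p))-np.array(px[n])/1.5625).ravel() for n in px])
r=least_squares(f,[.55,.1,0,.4],loss="soft_l1"); p=r.x
print(p.round(4)); print((f(p).reshape(2,-1,2)*1.5625).round(1).tolist()); print(P(p).round(3).tolist())
print("shut",unit2w(hatch2u(HC,0),p).round(3).tolist())
E
```

```text
[ 0.6    -0.0099 -0.048   0.4607]
[[[1.1, -1.4], [5.0, -6.4], [-0.4, -1.4], [2.1, -1.8], [-0.9, 1.8], [1.5, -0.8], [4.2, 8.5]], [[-1.8, -5.2], [-1.4, -1.0], [2.3, -0.9], [-1.6, -0.3], [-2.6, -1.2], [-1.0, -1.8], [0.1, -0.4]]]
[[0.44, -0.213, 0.15], [0.74, -0.227, 0.15], [0.76, 0.193, 0.15], [0.46, 0.207, 0.15], [0.494, -0.185, 0.26], [0.506, 0.055, 0.26], [0.556, -0.068, 0.272]]
shut [[0.466, -0.184, 0.166], [0.478, 0.056, 0.166], [0.517, -0.066, 0.201]]
```

```bash
cat >> h.py <<'E'
U=[.600,-.0099,-.048,.4607]
def ray(m,px,z): # world point at height z for raw pixel
    f=lambda q: proj(m,[[q[0],q[1],z]])[0]-px
    return least_squares(f,[.5,0]).x
def T(target): # tool-axis shift mm to reach target world
    o=robot.get_obs(); R=Ro.from_quat(o["tool_rot"]).as_matrix()
    return (R.T@(np.array(target)-o["position"])*1000).round(1)
E
python3 - <<'E'
from h import *
o=robot.get_obs(); print(Ro.from_quat(o["tool_rot"]).as_matrix().round(3).tolist())
m=robot.camera_model("side")
print("bottle",ray(m,np.array([302,172])/1.5625,0),"tape",ray(m,np.array([404,212])/1.5625,.15))
pt=unit2w(hatch2u([[.190,-.07,.012]],.4607),U)[0]; print("push start",pt,T([pt[0],pt[1],.33]))
print("push end",unit2w(hatch2u([[.195,-.07,.012]],.012),U)[0])
w=robot.camera_model("wrist"); R=np.array(w["R"]); print("wrist cam pos",-R.T@w["t"],"fwd",R[2],"right",R[0])
E
```

```text
[[-0.001, 0.289, 0.957], [-0.002, 0.957, -0.289], [-1.0, -0.002, -0.0]]
bottle [0.37212855 0.5224106 ] tape [0.56388516 0.15610784]
push start [ 0.51899263 -0.13615856  0.24921819] [-107.4 -605.1  536.3]
push end [ 0.48904119 -0.13471979  0.16833908]
wrist cam pos [0.11153334 0.61875728 0.38412693] fwd [ 0.24882507 -0.07673334 -0.96550406] right [ 0.28897503  0.95733528 -0.00161087]
```

Call:
carry_out(
  commands=[
    [[0,-36,0,0,0],[0,-36,0,0,0],[0,-36,0,0,0],[0,0,-28,30,0],[0,0,-28,30,0],[0,0,-28,30,0],[0,0,-28,30,0],[0,0,-28,30,0]],
  ],
  force=20,
)

```text
time: 0.77
position: [0.2821, 0.4216, 0.3304]
tool_rot: [0.096, 0.701, -0.1, 0.699]
ft_force: [0.5, -0.3, 0.2]
grip_width: 0.0416
```

Call:
carry_out(
  commands=[
    [[0,0,-30,27,0],[0,0,-30,27,0],[0,0,-30,27,0],[0,0,-30,27,0],[0,0,-30,27,0],[0,0,-30,27,0],[0,0,-30,27,0],[0,0,-30,27,0]],
  ],
)

```text
time: 1.43
position: [0.424, 0.1198, 0.3301]
tool_rot: [0.095, 0.702, -0.099, 0.699]
ft_force: [0.2, -0.2, -0.0]
grip_width: 0.0004
```

```bash
python3 - <<'E'
from h import *
o=robot.get_obs(); print(o["time"],o["position"],o["q"].round(3),o["grip_width"],o["ft_force"],T([.519,-.136,.33]))
E
```

```text
1.4333 [0.42404255 0.11983698 0.33011067] [ 0.025  0.146  1.713 -0.006  1.289 -1.269] 0.000418941609679986 [ 0.18594667 -0.1586437  -0.01920948] [   1.1 -220.3  161. ]
```

Call:
carry_out(
  commands=[
    [[0,0,-31,23,0],[0,0,-31,23,0],[0,0,-31,23,0],[0,0,-31,23,0],[0,0,-31,23,0],[0,0,-31,23,0],[0,0,-31,23,0],[0,0,0,0,7]],
  ],
)

```text
time: 2.1
position: [0.5228, -0.1539, 0.3284]
tool_rot: [0.14, 0.694, -0.146, 0.691]
ft_force: [0.5, 0.8, -0.9]
grip_width: 0.0006
```

Call:
carry_out(
  commands=[
    [[0,0,0,0,7],[0,0,0,0,7],[0,0,0,0,7],[0,0,0,0,7],[0,0,0,0,7],[0,0,0,0,7],[0,0,0,0,7],[0,0,0,0,7]],
  ],
)

```text
time: 2.77
position: [0.5206, -0.1584, 0.3226]
tool_rot: [0.453, 0.543, -0.462, 0.535]
ft_force: [0.4, -1.1, -0.3]
grip_width: 0.0002
```

Call:
carry_out(
  commands=[
    [[0,0,0,0,7],[0,0,0,0,6],[0,0,0,0,0]],
  ],
)

```text
time: 3.02
position: [0.5195, -0.1579, 0.321]
tool_rot: [-0.513, -0.486, 0.523, -0.476]
ft_force: [0.7, -0.3, -0.1]
grip_width: 0.0001
```

```bash
python3 - <<'E'
from h import *
o=robot.get_obs(); print(o["time"],o["position"],o["q"].round(3),o["ft_force"],T([.519,-.136,.33]),Ro.from_quat(o["tool_rot"]).as_matrix()[:,1].round(3))
im=robot.camera("side"); cv2.imwrite("pics/s1.png",cv2.resize(im[:,:,::-1],(800,600),interpolation=cv2.INTER_CUBIC))
E
```

```text
3.0167 [ 0.51948563 -0.15787763  0.32097092] [-0.495  0.32   1.496 -0.01   1.342 -0.419] [ 0.73766237 -0.25279028 -0.05616684] [ -9.   -2.3 -21.8] [ 0.997 -0.074 -0.019]
```

View pics/s1.png

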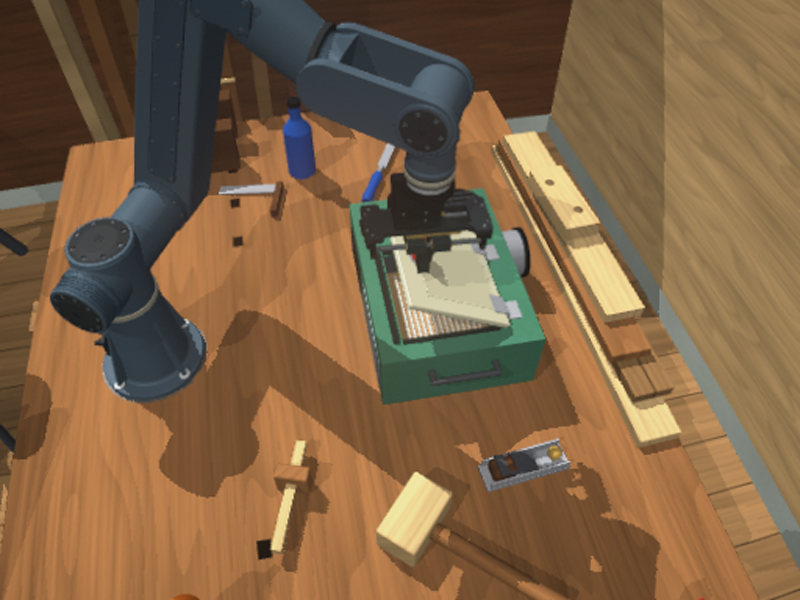

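The closed fingertips are at about (425,270), over the hatch's near half and clear of the knob. Next I go down and push the hatch along its arc.

Call:
carry_out(
  commands=[
    [[0,15,0,-3,0],[0,15,0,-3,0],[0,15,0,-3,0],[0,12,0,-3,0],[0,8,-2,0,0],[0,8,-2,0,0],[0,8,-3,0,0],[0,8,-3,0,0]],
  ],
)

```text
time: 3.73
position: [0.51, -0.1464, 0.2303]
tool_rot: [-0.508, -0.49, 0.517, -0.485]
ft_force: [-0.6, -0.0, 1.0]
grip_width: 0.0003
```

Call:
carry_out(
  commands=[
    [[0,8,-3,0,0],[0,8,-3,0,0],[0,8,-3,0,0],[0,8,-3,0,0],[0,0,0,0,0]],
  ],
)

```text
time: 4.15
position: [0.4957, -0.1461, 0.1947]
tool_rot: [-0.508, -0.49, 0.516, -0.485]
ft_force: [-0.1, 0.1, 0.1]
grip_width: 0.0008
```

Call:
carry_out(
  commands=[
    [[0,6,-1,0,0],[0,6,-1,0,0],[0,4,0,0,0],[0,3,0,0,0],[0,2,0,0,0]],
  ],
)

```text
time: 4.57
position: [0.4933, -0.1467, 0.1723]
tool_rot: [-0.508, -0.489, 0.517, -0.485]
ft_force: [-0.2, -0.5, 0.8]
grip_width: 0.0002
```

Call:
carry_out(
  commands=[
    [[0,2,0,0,0],[0,1,0,0,0],[0,1,0,0,0]],
  ],
)

```text
time: 4.82
position: [0.4932, -0.1467, 0.1683]
tool_rot: [-0.508, -0.489, 0.517, -0.485]
ft_force: [-2.9, 1.7, 10.4]
grip_width: 0.0008
```

Call:
carry_out(
  commands=[
    [[0,0,0,0,0],[0,0,0,0,0],[0,0,0,0,0],[0,0,0,0,0]],
  ],
)

```text
time: 5.15
position: [0.4942, -0.147, 0.1689]
tool_rot: [-0.508, -0.489, 0.516, -0.486]
ft_force: [-0.7, -0.8, -0.5]
grip_width: 0.0005
```

Call:
carry_out(
  commands=[
    [[0,-20,0,0,0],[0,-40,0,0,0],[0,-40,0,0,0],[0,-40,0,0,0],[1,-20,0,20,0],[1,0,0,30,0],[1,0,0,0,0]],
  ],
)

```text
time: 5.73
position: [0.4933, -0.1963, 0.3351]
tool_rot: [-0.507, -0.491, 0.516, -0.486]
ft_force: [0.0, 0.5, -0.3]
grip_width: 0.0133
```

```bash
python3 - <<'E'
from h import *
o=robot.get_obs(); print(o["time"],o["position"],o["q"].round(3))
w=robot.camera_model("wrist"); im=robot.camera("wrist"); cv2.imwrite("pics/w1.png",cv2.resize(im[:,:,::-1],(800,600),interpolation=cv2.INTER_CUBIC))
print((proj(w,unit2w(hatch2u(HC+[[.215,.12,.012]],.012),U))*1.5625).round())
import pickle; pickle.dump(w,open("w1.pkl","wb"))
E
```

```text
5.7333 [ 0.4932557  -0.19633375  0.33509044] [-0.583  0.286  1.508 -0.012  1.357 -0.534]
[[ 358.  261.]
 [ 349. -194.]
 [ 435.   47.]
 [ 349. -194.]]
```

View pics/w1.png

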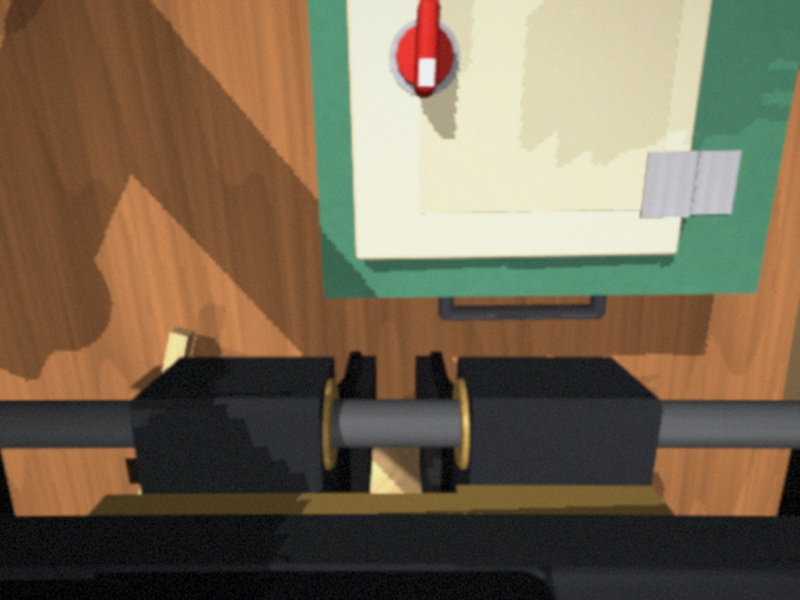

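The hatch is down: its near free corner shows at (355,260) against a predicted (358,261). The red knob is at about (427,45), with the white mark at (427,72) towards -y. I'll move +y so the whole wing is in view.

Call:
carry_out(
  commands=[
    [[1,0,0,-35,0],[1,0,0,-35,0],[1,0,0,0,0],[1,0,0,0,0]],
  ],
)

```text
time: 6.12
position: [0.4953, -0.1216, 0.3326]
tool_rot: [-0.508, -0.492, 0.516, -0.483]
ft_force: [0.3, -1.1, -0.5]
grip_width: 0.0434
```

```bash
python3 - <<'E'
from h import *
o=robot.get_obs(); print(o["time"],o["position"],o["q"].round(3),o["grip_width"])
w=robot.camera_model("wrist"); im=robot.camera("wrist")
import pickle; pickle.dump(w,open("w2.pkl","wb")); 
p=proj(w,unit2w(hatch2u([[.17,0,.047],[.17,-.023,.047],[.17,.023,.047],[.17,0,.02],[.215,-.12,.012]],.012),U)).round(1); print(p.tolist())
x0,y0=210,30; c=im[y0:y0+150,x0:x0+200]; cv2.imwrite("pics/w2.png",cv2.resize(c[:,:,::-1],(800,600),interpolation=cv2.INTER_CUBIC)); print(((p-[x0,y0])*4).tolist())
E
```

```text
6.1167 [ 0.49533518 -0.12155145  0.33260861] [-0.456  0.258  1.555 -0.006  1.344 -0.404] 0.043428341215778696
[[278.4, 124.5], [277.9, 150.8], [278.9, 97.0], [276.4, 123.1], [232.3, 236.8]]
[[273.5999999999999, 378.0], [271.5999999999999, 483.20000000000005], [275.5999999999999, 268.0], [265.5999999999999, 372.4], [89.20000000000005, 827.2]]
```

View pics/w2.png

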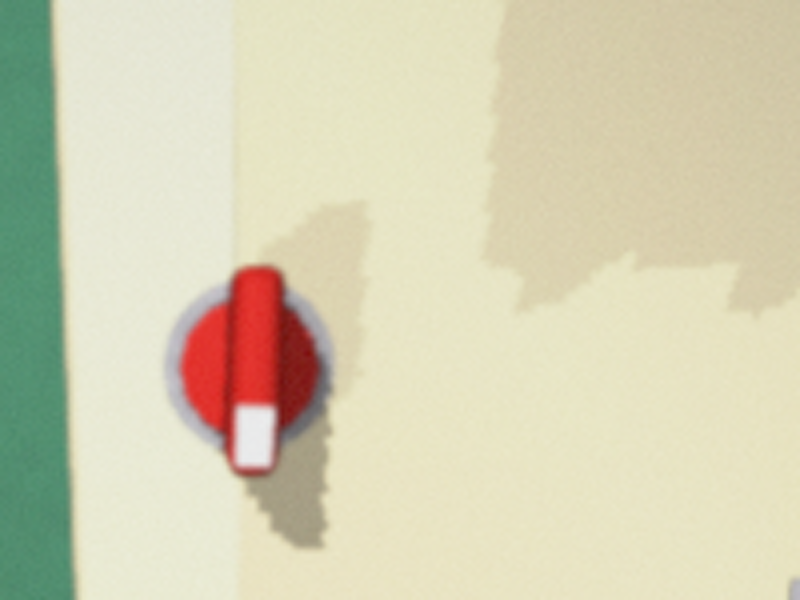

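The wing runs from (257,267) to (253,474) in the crop, centred at about (255,370), and lies along the unit's y, so the knob is at about 0. That is about 4 mm off the prediction.

```bash
python3 - <<'E'
from h import *
import pickle; w=pickle.load(open("w2.pkl","rb"))
f=lambda x,y: ray(w,np.array([210+x/4,30+y/4]),.203)
c=f(255.5,370); a,b=f(257,267),f(253.5,474); print(c,a,b,np.linalg.norm(a-b),"wing yaw",np.arctan2(-(a-b)[0],(a-b)[1]))
R=Ro.from_quat(robot.get_obs()["tool_rot"]).as_matrix(); print("tool x",R[:,0].round(4),"tool y yaw vs x",np.arctan2(R[1,1],R[0,1]))
print("boss",ray(w,np.array([210+250/4,30+367/4]),.172))
print(T([c[0],c[1],.25]))
E
```

```text
[ 0.51390746 -0.06411536] [ 0.51494973 -0.0425963 ] [ 0.51269737 -0.08677307] 0.04423415457755857 wing yaw -0.050941106326199644
tool x [-0.0175  0.0027 -0.9998] tool y yaw vs x -0.05074527387435774
boss [ 0.51398833 -0.06475869]
[ 82.2  17.4 -57.8]
```

Call:
carry_out(
  commands=[
    [[1,20,9,-29,0],[1,30,8,-29,0],[1,30,0,0,0],[1,0,0,0,0],[1,0,0,0,0]],
  ],
)

```text
time: 6.58
position: [0.516, -0.0653, 0.2501]
tool_rot: [-0.51, -0.49, 0.517, -0.483]
ft_force: [0.1, -0.2, 0.2]
grip_width: 0.0806
```

```bash
python3 - <<'E'
from h import *
o=robot.get_obs(); print(o["time"],o["position"],o["q"].round(3),o["grip_width"],o["ft_force"],o["moment"])
R=Ro.from_quat(o["tool_rot"]).as_matrix(); print("tool x",R[:,0].round(4),"yaw",np.arctan2(R[1,1],R[0,1]))
print(T([.514,-.0644,.179]))
im=robot.camera("wrist");cv2.imwrite("pics/w3.png",im[:,:,::-1]);w=robot.camera_model("wrist")
print(proj(w,[[.514,-.0644,.203],[.514,-.0644,.179]]))
E
```

```text
6.5833 [ 0.51601247 -0.06529589  0.25010862] [-0.338  0.358  1.65  -0.005  1.147 -0.281] 0.08062813040356887 [ 0.10237783 -0.17116729  0.20606771] [-0.0620954   0.07989925 -0.01427511]
tool x [-1.430e-02 -2.000e-04 -9.999e-01] yaw -0.05459758025820184
[71.1 -1.  -0.9]
[[252.57000462 214.33176616]
 [253.06314334 204.13109866]]
```

View pics/w3.png

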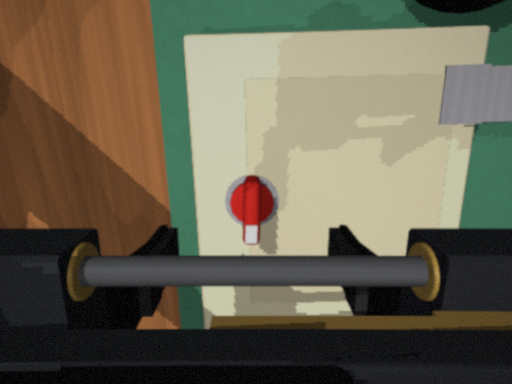

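The knob (boss at (252,203), wing centred at (251,210)) sits centred between the open fingers, within a millimetre or two of prediction. Next I descend and grip.

Call:
carry_out(
  commands=[
    [[1,30,-1,-2,0],[1,22,0,0,0],[1,12,0,0,0],[1,5,0,0,0],[1,0,0,0,0]],
  ],
)

```text
time: 7.05
position: [0.5204, -0.0704, 0.1871]
tool_rot: [-0.514, -0.483, 0.516, -0.487]
ft_force: [0.2, -0.9, 0.7]
grip_width: 0.0872
```

```bash
python3 - <<'E'
from h import *
o=robot.get_obs(); print(o["time"],o["position"],o["grip_width"],o["ft_force"],o["moment"],T([.514,-.0638,.180]))
E
```

```text
7.05 [ 0.5203907  -0.07036996  0.18713723] 0.08715381279557986 [ 0.21730089 -0.89937303  0.70925075] [-0.10964586  0.07365532  0.04407082] [ 7.1 -6.8 -6.2]
```

Call:
carry_out(
  commands=[
    [[1,0,-7,-6,0],[1,0,0,0,0],[1,0,0,0,0]],
  ],
)

```text
time: 7.3
position: [0.5156, -0.0657, 0.1908]
tool_rot: [-0.515, -0.48, 0.516, -0.488]
ft_force: [0.6, 0.6, -0.3]
grip_width: 0.0867
```

```bash
python3 - <<'E'
from h import *
o=robot.get_obs(); R=Ro.from_quat(o["tool_rot"]).as_matrix(); print("tool x",R[:,0].round(4),"yaw",np.arctan2(R[1,1],R[0,1]))
print(o["time"],o["position"],o["grip_width"],o["ft_force"],o["moment"],T([.514,-.0638,.180]))
E
```

```text
tool x [ 0.0074 -0.0092 -0.9999] yaw -0.06341329983273677
7.3 [ 0.51560133 -0.06568382  0.1907649 ] 0.08672333112471724 [ 0.63790745  0.56875727 -0.33492249] [-0.05270599  0.0568636   0.03273919] [10.7 -1.8 -1.9]
```

Call:
carry_out(
  commands=[
    [[1,6,-2,-2,0],[1,4,0,0,0],[1,2,0,0,0],[1,0,0,0,0]],
  ],
)

```text
time: 7.63
position: [0.515, -0.0636, 0.1804]
tool_rot: [0.516, 0.478, -0.515, 0.49]
ft_force: [-0.4, 0.5, 0.0]
grip_width: 0.0869
```

```bash
python3 - <<'E'
from h import *
o=robot.get_obs(); R=Ro.from_quat(o["tool_rot"]).as_matrix(); print("tool x",R[:,0].round(4),"yaw",np.arctan2(R[1,1],R[0,1]))
print(o["time"],o["position"],o["grip_width"],o["ft_force"],o["moment"],T([.514,-.0638,.180]))
E
```

```text
tool x [ 0.0128 -0.0111 -0.9999] yaw -0.06280550885171778
7.6333 [ 0.51495382 -0.06364328  0.18040923] 0.08686492446475591 [-0.39378194  0.47542848  0.00657362] [-0.00536081  0.05920722 -0.01904659] [ 0.4 -0.9  0.2]
```

Good alignment. Closing on the wing.

Call:
carry_out(
  commands=[
    [[0,0,-1,0,0],[0,0,0,0,0],[0,0,0,0,0],[0,0,0,0,0],[0,0,0,0,0],[0,0,0,0,0],[0,0,0,0,0],[0,0,0,0,0]],
  ],
  force=25,
)

```text
time: 8.3
position: [0.5141, -0.0636, 0.1801]
tool_rot: [0.516, 0.478, -0.515, 0.49]
ft_force: [0.5, 0.4, -0.3]
grip_width: 0.0417
```

Call:
carry_out(
  commands=[
    [[0,0,0,0,0],[0,0,0,0,0],[0,0,0,0,0],[0,0,0,0,0]],
  ],
)

```text
time: 8.63
position: [0.5142, -0.0636, 0.1801]
tool_rot: [0.516, 0.478, -0.515, 0.49]
ft_force: [0.3, 0.3, -0.0]
grip_width: 0.015
```

```bash
cat > st.py <<'E'
from h import *
o=robot.get_obs(); R=Ro.from_quat(o["tool_rot"]).as_matrix()
y=np.degrees(np.arctan2(R[1,1],R[0,1]))
print("t %.2f"%o["time"],"pos",o["position"].round(4),"w %.4f"%o["grip_width"],"F",o["ft_force"].round(2),"M",o["moment"].round(3),"tau6 %.3f"%o["joint_torque"][5],"yaw %.1f deg"%y,"k~%.2f"%np.radians(-3-y),"q6 %.2f"%o["q"][5],"toolx",R[:,0].round(3))
E
python3 st.py
```

```text
t 8.63 pos [ 0.5142 -0.0636  0.1801] w 0.0150 F [ 0.27  0.31 -0.02] M [-0.087  0.082  0.007] tau6 0.001 yaw -3.6 deg k~0.01 q6 -0.27 toolx [ 0.013 -0.011 -1.   ]
```

Call:
carry_out(
  commands=[
    [[0,0,0,0,0],[0,0,0,0,0],[0,0,0,0,0]],
  ],
  force=50,
)

```text
time: 8.88
position: [0.5142, -0.0636, 0.1801]
tool_rot: [0.516, 0.478, -0.515, 0.49]
ft_force: [1.3, -0.7, 0.6]
grip_width: 0.0116
```

```bash
python3 st.py
```

```text
t 8.88 pos [ 0.5142 -0.0636  0.1801] w 0.0116 F [ 1.31 -0.71  0.62] M [-0.102  0.393 -0.017] tau6 -0.015 yaw -3.6 deg k~0.01 q6 -0.27 toolx [ 0.012 -0.011 -1.   ]
```

Call:
carry_out(
  commands=[
    [[0,0,0,0,5],[0,0,0,0,5],[0,0,0,0,5],[0,0,0,0,5]],
  ],
)

```text
time: 9.22
position: [0.5146, -0.0638, 0.1802]
tool_rot: [0.595, 0.378, -0.593, 0.389]
ft_force: [2.0, -0.5, 0.6]
grip_width: 0.0116
```

```bash
python3 st.py
```

```text
t 9.22 pos [ 0.5146 -0.0638  0.1802] w 0.0116 F [ 2.   -0.51  0.65] M [-0.052  0.404  0.01 ] tau6 -0.664 yaw -24.3 deg k~0.37 q6 0.09 toolx [ 0.012 -0.011 -1.   ]
```

Call:
carry_out(
  commands=[
    [[0,0,0,0,5],[0,0,0,0,5],[0,0,0,0,5],[0,0,0,0,3]],
  ],
)

```text
time: 9.55
position: [0.5149, -0.064, 0.1801]
tool_rot: [0.651, 0.275, -0.647, 0.286]
ft_force: [1.8, -0.7, -0.6]
grip_width: 0.0114
```

```bash
python3 st.py
```

```text
t 9.55 pos [ 0.5149 -0.064   0.1801] w 0.0114 F [ 1.79 -0.69 -0.56] M [0.001 0.576 0.035] tau6 -0.210 yaw -43.2 deg k~0.70 q6 0.43 toolx [ 0.011 -0.012 -1.   ]
```

Call:
carry_out(
  commands=[
    [[0,0,0,0,3],[0,0,0,0,3],[0,0,0,0,0]],
  ],
)

```text
time: 9.8
position: [0.515, -0.0641, 0.1802]
tool_rot: [0.665, 0.239, -0.662, 0.249]
ft_force: [1.0, -1.0, 0.6]
grip_width: 0.0117
```

```bash
python3 st.py
```

```text
t 9.80 pos [ 0.515  -0.0641  0.1802] w 0.0117 F [ 1.01 -1.    0.63] M [-0.026  0.519  0.008] tau6 0.244 yaw -49.6 deg k~0.81 q6 0.54 toolx [ 0.01  -0.012 -1.   ]
```

Call:
carry_out(
  commands=[
    [[0,0,0,0,3],[0,0,0,0,3],[0,0,0,0,0]],
  ],
)

```text
time: 10.05
position: [0.5151, -0.0642, 0.1801]
tool_rot: [0.677, 0.204, -0.674, 0.214]
ft_force: [1.6, 0.4, 1.6]
grip_width: 0.0117
```

```bash
python3 st.py
```

```text
t 10.05 pos [ 0.5151 -0.0642  0.1801] w 0.0117 F [1.63 0.42 1.65] M [0.016 0.489 0.046] tau6 0.245 yaw -55.6 deg k~0.92 q6 0.64 toolx [ 0.009 -0.012 -1.   ]
```

Call:
carry_out(
  commands=[
    [[0,0,0,0,3],[0,0,0,0,3],[0,0,0,0,0]],
  ],
)

```text
time: 10.3
position: [0.5151, -0.0643, 0.1801]
tool_rot: [0.687, 0.17, -0.683, 0.18]
ft_force: [1.1, -0.3, 0.8]
grip_width: 0.0117
```

```bash
python3 st.py
```

```text
t 10.30 pos [ 0.5151 -0.0643  0.1801] w 0.0117 F [ 1.14 -0.32  0.82] M [0.001 0.545 0.016] tau6 0.251 yaw -61.4 deg k~1.02 q6 0.74 toolx [ 0.009 -0.012 -1.   ]
```

Call:
carry_out(
  commands=[
    [[0,0,0,0,3],[0,0,0,0,3],[0,0,0,0,0]],
  ],
)

```text
time: 10.55
position: [0.5152, -0.0644, 0.1802]
tool_rot: [0.695, 0.136, -0.691, 0.145]
ft_force: [2.1, -1.0, -0.0]
grip_width: 0.0115
```

```bash
python3 st.py
```

```text
t 10.55 pos [ 0.5152 -0.0644  0.1802] w 0.0115 F [ 2.14 -0.99 -0.03] M [ 0.042  0.513 -0.005] tau6 0.253 yaw -67.1 deg k~1.12 q6 0.84 toolx [ 0.009 -0.012 -1.   ]
```

Call:
carry_out(
  commands=[
    [[0,0,0,0,3],[0,0,0,0,3],[0,0,0,0,0]],
  ],
)

```text
time: 10.8
position: [0.5152, -0.0645, 0.1802]
tool_rot: [0.701, 0.101, -0.697, 0.111]
ft_force: [1.9, -0.1, -0.6]
grip_width: 0.0116
```

```bash
python3 st.py
```

```text
t 10.80 pos [ 0.5152 -0.0645  0.1802] w 0.0116 F [ 1.93 -0.14 -0.63] M [ 0.099  0.468 -0.053] tau6 0.255 yaw -72.8 deg k~1.22 q6 0.94 toolx [ 0.008 -0.012 -1.   ]
```

Call:
carry_out(
  commands=[
    [[0,0,0,0,3],[0,0,0,0,3],[0,0,0,0,0]],
  ],
)

```text
time: 11.05
position: [0.5152, -0.0646, 0.1802]
tool_rot: [0.706, 0.067, -0.701, 0.076]
ft_force: [1.1, -0.6, 0.8]
grip_width: 0.0118
```

```bash
python3 st.py
```

```text
t 11.05 pos [ 0.5152 -0.0646  0.1802] w 0.0118 F [ 1.09 -0.61  0.81] M [ 0.183  0.465 -0.032] tau6 0.257 yaw -78.3 deg k~1.32 q6 1.04 toolx [ 0.008 -0.012 -1.   ]
```

Call:
carry_out(
  commands=[
    [[0,0,0,0,3],[0,0,0,0,3],[0,0,0,0,0]],
  ],
)

```text
time: 11.3
position: [0.5153, -0.0647, 0.1801]
tool_rot: [0.709, 0.033, -0.703, 0.042]
ft_force: [1.1, -1.5, -0.1]
grip_width: 0.0116
```

```bash
python3 st.py
```

```text
t 11.30 pos [ 0.5153 -0.0647  0.1801] w 0.0116 F [ 1.14 -1.51 -0.13] M [ 0.166  0.495 -0.053] tau6 0.258 yaw -83.9 deg k~1.41 q6 1.13 toolx [ 0.008 -0.012 -1.   ]
```

Call:
carry_out(
  commands=[
    [[0,0,0,0,3],[0,0,0,0,2],[0,0,0,0,0]],
  ],
)

```text
time: 11.55
position: [0.5153, -0.0648, 0.1802]
tool_rot: [0.71, 0.006, -0.704, 0.014]
ft_force: [0.9, 0.1, 0.3]
grip_width: 0.0117
```

```bash
python3 st.py
```

```text
t 11.55 pos [ 0.5153 -0.0648  0.1802] w 0.0117 F [0.93 0.14 0.33] M [ 0.16   0.52  -0.058] tau6 0.172 yaw -88.4 deg k~1.49 q6 1.21 toolx [ 0.008 -0.012 -1.   ]
```

Call:
carry_out(
  commands=[
    [[0,0,0,0,3],[0,0,0,0,2],[0,0,0,0,0]],
  ],
)

```text
time: 11.8
position: [0.5153, -0.0649, 0.1802]
tool_rot: [0.71, -0.022, -0.704, -0.014]
ft_force: [0.3, -0.6, -0.2]
grip_width: 0.0115
```

```bash
python3 st.py
```

```text
t 11.80 pos [ 0.5153 -0.0649  0.1802] w 0.0115 F [ 0.28 -0.59 -0.18] M [ 0.188  0.455 -0.049] tau6 0.176 yaw -92.9 deg k~1.57 q6 1.29 toolx [ 0.008 -0.012 -1.   ]
```

Call:
carry_out(
  commands=[
    [[0,0,0,0,3],[0,0,0,0,1],[0,0,0,0,0]],
  ],
)

```text
time: 12.05
position: [0.5152, -0.065, 0.18]
tool_rot: [0.709, -0.044, -0.703, -0.035]
ft_force: [1.0, -1.1, -0.3]
grip_width: 0.0118
```

```bash
python3 st.py
```

```text
t 12.05 pos [ 0.5152 -0.065   0.18  ] w 0.0118 F [ 1.01 -1.1  -0.29] M [0.121 0.454 0.039] tau6 0.188 yaw -96.4 deg k~1.63 q6 1.35 toolx [ 0.008 -0.012 -1.   ]
```

Call:
carry_out(
  commands=[
    [[0,0,0,0,3],[0,0,0,0,0]],
  ],
)

```text
time: 12.22
position: [0.5151, -0.065, 0.1798]
tool_rot: [0.708, -0.06, -0.702, -0.052]
ft_force: [1.0, -0.4, -0.5]
grip_width: 0.0119
```

```bash
python3 st.py
```

```text
t 12.22 pos [ 0.5151 -0.065   0.1798] w 0.0119 F [ 1.03 -0.36 -0.54] M [ 0.136  0.355 -0.007] tau6 0.288 yaw -99.1 deg k~1.68 q6 1.40 toolx [ 0.008 -0.013 -1.   ]
```

The z is starting to give way (0.1802 to 0.1798), which may be the start of the bite. I'll take smaller steps and yield downward.

Call:
carry_out(
  commands=[
    [[0,0.2,0,0,2],[0,0,0,0,0]],
  ],
)

```text
time: 12.38
position: [0.5151, -0.0651, 0.1797]
tool_rot: [0.707, -0.071, -0.701, -0.062]
ft_force: [0.5, -0.8, -1.0]
grip_width: 0.0115
```

```bash
python3 st.py
```

```text
t 12.38 pos [ 0.5151 -0.0651  0.1797] w 0.0115 F [ 0.47 -0.81 -0.97] M [0.072 0.296 0.052] tau6 0.264 yaw -100.8 deg k~1.71 q6 1.43 toolx [ 0.008 -0.013 -1.   ]
```

Call:
carry_out(
  commands=[
    [[0,0.2,0,0,2],[0,0,0,0,0]],
  ],
)

```text
time: 12.55
position: [0.5151, -0.0651, 0.1796]
tool_rot: [0.706, -0.081, -0.699, -0.072]
ft_force: [0.3, -1.1, -1.0]
grip_width: 0.0116
```

```bash
python3 st.py
```

```text
t 12.55 pos [ 0.5151 -0.0651  0.1796] w 0.0116 F [ 0.27 -1.14 -0.96] M [0.078 0.325 0.11 ] tau6 0.319 yaw -102.5 deg k~1.74 q6 1.46 toolx [ 0.008 -0.013 -1.   ]
```

Call:
carry_out(
  commands=[
    [[0,0.3,0,0,2],[0,0,0,0,0]],
  ],
)

```text
time: 12.72
position: [0.515, -0.0651, 0.1795]
tool_rot: [0.705, -0.091, -0.698, -0.083]
ft_force: [1.0, -0.4, -1.4]
grip_width: 0.0116
```

```bash
python3 st.py
```

```text
t 12.72 pos [ 0.515  -0.0651  0.1795] w 0.0116 F [ 1.02 -0.44 -1.37] M [0.027 0.333 0.092] tau6 0.316 yaw -104.1 deg k~1.77 q6 1.49 toolx [ 0.008 -0.014 -1.   ]
```

Call:
carry_out(
  commands=[
    [[0,0.2,0,0,1],[0,0,0,0,0]],
  ],
)

```text
time: 12.88
position: [0.515, -0.0651, 0.1794]
tool_rot: [0.705, -0.096, -0.697, -0.087]
ft_force: [1.0, -0.8, -0.8]
grip_width: 0.0116
```

```bash
python3 st.py
```

```text
t 12.88 pos [ 0.515  -0.0651  0.1794] w 0.0116 F [ 1.   -0.8  -0.81] M [0.082 0.394 0.242] tau6 0.352 yaw -104.9 deg k~1.78 q6 1.50 toolx [ 0.009 -0.014 -1.   ]
```

Call:
carry_out(
  commands=[
    [[0,0,0,0,0]],
  ],
)

```text
time: 12.97
position: [0.515, -0.0651, 0.1794]
tool_rot: [0.705, -0.096, -0.697, -0.087]
ft_force: [0.6, -0.5, -0.4]
grip_width: 0.0118
```

```bash
cat > av.py <<'E'
from h import *
L=[]
for i in range(10):
    o=robot.get_obs(); L.append(np.r_[o["ft_force"],o["moment"],o["joint_torque"][5],o["position"][2]]); robot.camera("side")
print(np.mean(L,0).round(3),np.std(L,0).round(3))
E
python3 av.py; python3 st.py
```

```text
[ 0.408 -0.275 -0.034  0.067  0.366  0.235  0.234  0.179] [0.299 0.43  0.388 0.022 0.025 0.042 0.013 0.   ]
t 13.47 pos [ 0.515  -0.0651  0.1794] w 0.0113 F [ 0.14 -1.14  1.06] M [0.096 0.357 0.287] tau6 0.249 yaw -104.9 deg k~1.78 q6 1.50 toolx [ 0.009 -0.014 -1.   ]
```

Call:
carry_out(
  commands=[
    [[0,0.2,0,0,1.5],[0,0,0,0,0]],
  ],
)

```text
time: 13.63
position: [0.515, -0.0651, 0.1793]
tool_rot: [0.704, -0.105, -0.696, -0.096]
ft_force: [-0.2, -0.7, -0.4]
grip_width: 0.0117
```

```bash
python3 av.py; python3 st.py
```

```text
[ 0.184 -0.773 -0.015  0.067  0.352  0.237  0.267  0.179] [0.45  0.403 0.482 0.048 0.048 0.023 0.043 0.   ]
t 14.13 pos [ 0.515  -0.0652  0.1793] w 0.0113 F [ 0.76 -0.67 -0.81] M [0.079 0.359 0.248] tau6 0.254 yaw -106.4 deg k~1.80 q6 1.53 toolx [ 0.008 -0.014 -1.   ]
```

Call:
carry_out(
  commands=[
    [[0,0.2,0,0,1.5],[0,0,0,0,0]],
  ],
)

```text
time: 14.3
position: [0.5149, -0.0652, 0.1792]
tool_rot: [0.702, -0.114, -0.695, -0.105]
ft_force: [0.4, -1.0, -1.1]
grip_width: 0.0116
```

```bash
python3 av.py; python3 st.py
```

```text
[ 0.469 -0.463 -0.149  0.093  0.327  0.283  0.306  0.179] [0.724 0.607 0.458 0.029 0.039 0.034 0.044 0.   ]
t 14.80 pos [ 0.515  -0.0652  0.1792] w 0.0119 F [ 0.45 -1.08 -0.18] M [0.055 0.393 0.326] tau6 0.293 yaw -107.9 deg k~1.83 q6 1.56 toolx [ 0.008 -0.014 -1.   ]
```

Call:
carry_out(
  commands=[
    [[0.6,0,0,0,0],[0.6,0,0,0,0],[0.6,0,0,0,0],[0.6,0,0,0,0],[0.6,0,0,0,0],[0.6,0,0,0,0]],
  ],
)

```text
time: 15.3
position: [0.5151, -0.0649, 0.1792]
tool_rot: [0.702, -0.115, -0.694, -0.107]
ft_force: [-0.7, -0.6, 0.9]
grip_width: 0.0441
```

```bash
python3 av.py; python3 st.py
```

```text
[-0.008 -0.125  0.231 -0.016  0.175  0.009  0.002  0.179] [0.451 0.522 0.424 0.025 0.022 0.028 0.001 0.   ]
t 15.80 pos [ 0.5151 -0.065   0.1792] w 0.0520 F [ 0.08 -0.54  0.51] M [-0.042  0.167 -0.038] tau6 0.001 yaw -108.1 deg k~1.83 q6 1.56 toolx [ 0.01  -0.013 -1.   ]
```

With the open-hand baseline at about 0.01 Nm, the held torque was about 0.28 to 0.30 Nm, just under the snug window. I'll re-grip and add a little.

Call:
carry_out(
  commands=[
    [[0,0,0,0,0],[0,0,0,0,0],[0,0,0,0,0],[0,0,0,0,0],[0,0,0,0,0],[0,0,0,0,0],[0,0,0,0,0],[0,0,0,0,0]],
  ],
  force=50,
)

```text
time: 16.47
position: [0.5151, -0.0652, 0.1792]
tool_rot: [0.702, -0.115, -0.694, -0.106]
ft_force: [0.0, -1.0, -1.0]
grip_width: 0.0121
```

```bash
python3 av.py; python3 st.py
```

```text
[-0.704 -1.692 -0.069 -0.164  0.243  0.228  0.231  0.179] [0.507 0.544 0.508 0.059 0.04  0.013 0.011 0.   ]
t 16.97 pos [ 0.5151 -0.0652  0.1792] w 0.0117 F [-0.84 -2.14  0.34] M [-0.257  0.299  0.24 ] tau6 0.234 yaw -108.1 deg k~1.83 q6 1.56 toolx [ 0.009 -0.014 -1.   ]
```

Call:
carry_out(
  commands=[
    [[0,0.2,0,0,2],[0,0,0,0,0]],
  ],
)

```text
time: 17.13
position: [0.515, -0.0652, 0.1791]
tool_rot: [0.7, -0.127, -0.692, -0.118]
ft_force: [-0.1, -1.0, -1.4]
grip_width: 0.0117
```

```bash
python3 av.py; python3 st.py
```

```text
[-0.849 -1.648 -0.564 -0.176  0.199  0.275  0.3    0.179] [0.429 0.381 0.487 0.034 0.035 0.031 0.068 0.   ]
t 17.63 pos [ 0.515  -0.0652  0.1791] w 0.0113 F [-0.42 -1.45  0.46] M [-0.222  0.23   0.289] tau6 0.277 yaw -110.0 deg k~1.87 q6 1.59 toolx [ 0.009 -0.014 -1.   ]
```

```bash
cat > tr.py <<'E'
from h import *
L=[]
for i in range(8):
    o=robot.get_obs(); L.append((o["moment"][2],o["joint_torque"][5],o["q"][5],o["position"][2]*1000)); robot.camera("side")
print(np.array(L).T.round(4).tolist())
E
```

Call:
carry_out(
  commands=[
    [[0,0.2,0,0,1.5]],
  ],
)

```text
time: 17.72
position: [0.515, -0.0652, 0.179]
tool_rot: [0.699, -0.136, -0.691, -0.127]
ft_force: [-1.0, -0.6, 1.8]
grip_width: 0.0119
```

```bash
python3 tr.py
```

```text
[[0.594, 0.4954, 0.4647, 0.4858, 0.4667, 0.4532, 0.4277, 0.4707], [0.2734, 0.5867, 0.5866, 0.4972, 0.476, 0.4745, 0.4768, 0.4793], [1.6185, 1.6199, 1.6182, 1.6179, 1.6179, 1.6181, 1.6182, 1.6184], [179.0419, 179.0057, 179.0017, 179.0353, 179.0007, 178.9824, 178.9955, 178.9937]]
```

Driving torque is now about 0.47 Nm while pushing, so it is snug and I stop turning. I'll relax, release and retreat.

Call:
carry_out(
  commands=[
    [[0,0,0,0,0],[0.6,0,0,0,0],[0.6,0,0,0,0],[0.6,0,0,0,0],[0.6,0,0,0,0],[0.6,0,0,0,0],[0.6,0,0,0,0]],
  ],
)

```text
time: 18.7
position: [0.5158, -0.0637, 0.1785]
tool_rot: [0.699, -0.137, -0.69, -0.132]
ft_force: [0.1, -0.0, 0.3]
grip_width: 0.0437
```

```bash
python3 st.py
```

```text
t 18.70 pos [ 0.5158 -0.0637  0.1785] w 0.0437 F [ 0.1  -0.04  0.28] M [0.021 0.162 0.014] tau6 0.001 yaw -111.9 deg k~1.90 q6 1.62 toolx [ 0.011 -0.01  -1.   ]
```

Call:
carry_out(
  commands=[
    [[0.6,-10,0,0,0],[0.6,-25,0,0,0],[0.6,-35,0,0,0],[0.6,-35,0,0,0],[0.6,-35,0,0,0],[0.6,0,0,0,0]],
  ],
)

```text
time: 19.2
position: [0.513, -0.0615, 0.3251]
tool_rot: [0.696, -0.137, -0.692, -0.133]
ft_force: [0.2, -0.1, 0.2]
grip_width: 0.052
```

```bash
python3 st.py; python3 - <<'E'
from h import *
w=robot.camera_model("wrist"); im=robot.camera("wrist")
cv2.imwrite("pics/w4.png",cv2.resize(im[:,:,::-1],(800,600),interpolation=cv2.INTER_CUBIC))
import pickle; pickle.dump(w,open("w4.pkl","wb")); print(proj(w,[[.5145,-.0645,.202]])*1.5625)
E
```

```text
t 19.20 pos [ 0.513  -0.0615  0.3251] w 0.0520 F [ 0.23 -0.1   0.23] M [-0.021  0.144  0.039] tau6 -0.005 yaw -112.0 deg k~1.90 q6 1.62 toolx [ 0.005 -0.006 -1.   ]
[[398.09297814 290.79952827]]
```

View pics/w4.png

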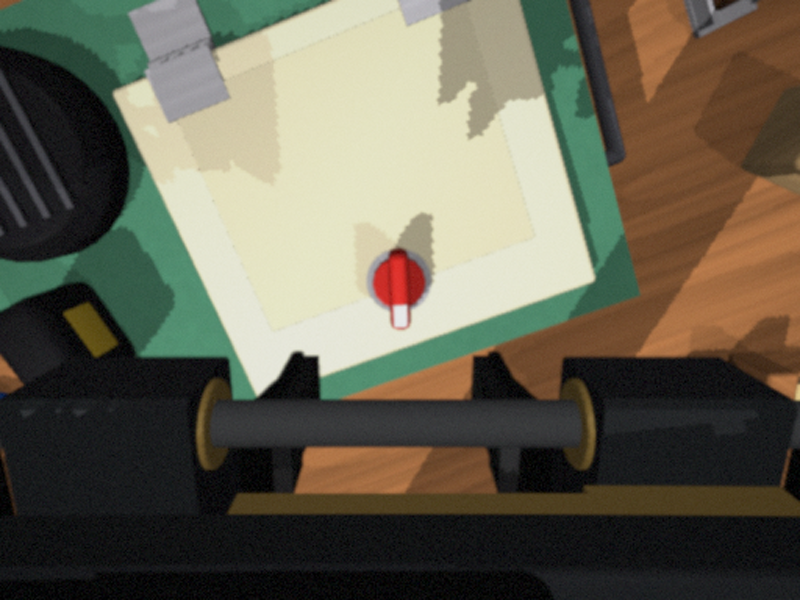

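The hatch is shut. The wing runs (398,252) to (401,327), aligned with the tool at about 1.9 rad with its mark towards the frame edge, and the hand is clear. Handing in.

```bash
python3 -c "
from rig import robot; print(robot.hand_in())"
```

```text
the job is handed in; nothing more can be done
None
```

I pushed the hatch down onto its seal with closed fingertips and felt about 10 N at the seal. I then turned the red wing knob clockwise to about 1.9 rad, let go and handed the job in at about 19 s. No verdict came back.

- **Bite:** it began at about 1.6 rad, and the knob went down about 1.1 mm from there as the hatch was drawn in.
- **Final picture:** the hatch is shut and the wing is still at about 1.9 rad after release. The hand is about 15 cm above the TCP's gripping height and touches nothing.
- **Torque disagreement:** the held torque read about 0.28–0.30 Nm after a pause, slightly under the 0.3–0.4 Nm snug range. The last push read about 0.47 Nm, above it. That suggests roughly 12–18 N on the tongue, against a limit of 28 N. I could not measure that force directly.
- **Re-grip:** I released once, then gripped again and added two small steps because the first torque reading looked a little low.
- **Bystanders:** I steered clear of them and felt no contact. I did not re-measure their positions.

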